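Unstack the sample jars into their drip dishes

TASK

Before the cream samples are opened, take the stack of four white jars apart from the top down, and stand each one flat inside the drip dish of its own size: the smallest jar in the smallest dish, the next in the next larger, and so on up to the largest in the largest. Keep the jars upright, and do not knock over the two little bottles that stand among the dishes.

Things in the scene. Friction and masses are not known exactly. Their poses are not given: they have to be found in the camera images.
- jar_large_mid (a point): Centre (on its axis, half-way up) of the large jar, the largest, at the bottom of the stack at the start: an upright straight-sided round white plastic jar with a flat grey-edged white screw cap, 62 mm in diameter over its whole height, 56 mm high, about 170 g. Rigid; z along its axis, up.
- jar_medium_mid (a point): Centre (on its axis, half-way up) of the medium jar, second largest, second from the bottom at the start: an upright straight-sided round white plastic jar with a flat grey-edged white screw cap, 50 mm in diameter over its whole height, 54 mm high, about 110 g. Rigid; z along its axis, up.
- jar_small_mid (a point): Centre (on its axis, half-way up) of the small jar, second smallest, third from the bottom at the start: an upright straight-sided round white plastic jar with a flat grey-edged white screw cap, 38 mm in diameter over its whole height, 52 mm high, about 65 g. Rigid; z along its axis, up.
- jar_tiny_mid (a point): Centre (on its axis, half-way up) of the tiny jar, the smallest, at the top of the stack at the start: an upright straight-sided round white plastic jar with a flat grey-edged white screw cap, 26 mm in diameter over its whole height, 50 mm high, about 30 g. Rigid; z along its axis, up.
- dish_large: The drip dish for the large jar: round shallow aluminium dish fixed to the bench, 84 mm outside and 78 mm inside diameter, floor 3 mm thick, rim 7 mm high over the bench (4 mm over the dish floor). Origin: centre of its underside, on the bench. z up.
- dish_medium: The drip dish for the medium jar: round shallow aluminium dish fixed to the bench, 72 mm outside and 66 mm inside diameter, floor 3 mm thick, rim 7 mm high over the bench (4 mm over the dish floor). Origin: centre of its underside, on the bench. z up.
- dish_small: The drip dish for the small jar: round shallow aluminium dish fixed to the bench, 60 mm outside and 54 mm inside diameter, floor 3 mm thick, rim 7 mm high over the bench (4 mm over the dish floor). Origin: centre of its underside, on the bench. z up.
- dish_tiny: The drip dish for the tiny jar: round shallow aluminium dish fixed to the bench, 48 mm outside and 42 mm inside diameter, floor 3 mm thick, rim 7 mm high over the bench (4 mm over the dish floor). Origin: centre of its underside, on the bench. z up.
- flask_amber_mid (a point): Centre (half-way up) of a little bystander bottle (brown glass narrowing to a neck, narrow black cap), loose, 32 mm in diameter, 60 mm high, standing upright among the dishes; not to be knocked over.
- flask_white_mid (a point): Centre (half-way up) of a little bystander bottle (white plastic narrowing to a neck, narrow black cap), loose, 32 mm in diameter, 60 mm high, standing upright among the dishes; not to be knocked over.
Not all that is in view belongs to the job. What is shaped like the part that bears jar_medium_mid but green is not meant.

How it is judged:
By the outcome, as a careful person would: the job done as asked, in the order asked, and still so for the second after the job is handed in, with the robot touching nothing.
It also fails if it takes over 128 s, if anything falls off the work surface, if the arm or the gripper's body presses on something with over 40 N, if the wrist force passes 120 N, or if a joint passes its speed limit or range.

ROBOT

A 7-joint arm with a two-finger parallel gripper is mounted at the origin on the work surface. World frame = base frame: x ahead of the robot, y to its left, z up, the work surface at z = 0. Lengths are in m, angles in rad, forces in N, time in s.
With the tool pointing down it reaches from about 0.425 to 0.825 m from the base axis. Payload 3.6 kg.
Tool frame: the origin (TCP) lies at the very end of the fingers, on their centre line; the grasp point (between the pads) lies robot.grip_point_offset behind it (robot.grip_point_offset is the distance from the TCP to the grasp point, in m); z points along the fingers, y is the line along which they close (so a half turn about z gives the same grasp; the last joint's range is limited). The gripper opens to 93 mm and grips with 3 to 60 N. Pads are 15 mm wide; open, the fingers measure 128 mm over their backs; the gripper's body (75 mm by 188 mm) begins 65 mm behind the grasp point.
Start: joints at [-0.026, 0.615, -0.013, 1.423, 0.008, 1.103, -0.04], TCP at [0.65, 0, 0.219] pointing down, gripper open.
Joint ranges: [-3.12, 3.12], [-0.3, 2.06], [-1.34, 1.32], [0.26, 2.42], [-1.36, 4.5], [0.01, 1.98], [-2.84, 2.84]. Speed limits (rad/s): [2.79, 2.79, 3.14, 3.14, 3.14, 3.14, 3.14].

INTERFACE

Orientations are given as a unit quaternion [x, y, z, w].
In Python, from cell import robot, imaging gives the robot as it stands. The module is installed in compiled form; this text tells all that it offers.
- The arm moves only by the tool send_rows, never from a script. Its arguments are lists of equal length, an entry for each row: "xyz": the shift along the world's x, y, z scaled (see below), a list of three; "delta_rot": the turn, a rotation vector about the world's x, y, z scaled (see below), a list of three; "hand": the opening, from 0 (shut) to 1 (fully open). In form: {"xyz": [[x, y, z], ...], "delta_rot": [[ax, ay, az], ...], "hand": [hand, ...]}. A call has 1 to 10 rows; each row shifts and turns the commanded pose from where the row before left it; what a row does not reach is not made up. The controller multiplies each number of a shift by 0.05 m and each number of a turn by 0.12 rad. A row lasts 1/8 s, in which the tool goes at most 62.5 mm and 10.7 degrees, less where a joint would pass 70% of its speed; a pose out of reach is approached as far as the arm can. A call with a number of a shift or a turn outside -1 to 1 is refused whole. A call with a gripper value outside its range is refused whole. The fingers move at their own pace and stop on an object; "squeeze" is the grip in N (left out, the last holds). Time passes only in rows, so rows that do not move let the fingers close. It gives the time, the measured TCP pose, the force, the opening and the grip force at its end, in the units of the state.
- robot.read_state(): the state, without advancing time (a new reading comes with each control period).
- imaging.get_image(name): name is "scene" or "side" or "wrist"; returns (picture, depth): 480x640x3 uint8, red, green, blue; 480x640 float32, m along the optical axis (not along the pixel's ray), 0 where there is no reading.
- imaging.get_calibration(name): a dict with "fx", "fy", "cx", "cy" (pixels), "k1" (the pictures are not rectified: a ray, as slopes to the right and down, at radius r is drawn at 1 + k1 r^2 times it, then the intrinsics apply), "extrinsics" (4x4, takes a point from camera to world coordinates). Camera axes: x right, y up, looking along -z (the intrinsics and any distortion apply to the point x, -y, -z); pixel columns grow to the right and rows downward; lengths in m; the calibration is good to about 2 mm. A picture is of the moment at which its call begins: read the wrist's pose just before it. get_calibration takes no time and is no camera call; for the wrist camera it gives the pose at the moment of the call.
- robot.hand_in(): hands the job in; it is judged then, once.
The state is a dict: "time": time; "q": joint angles; "joint_velocities": joint speeds; "joint_torque": joint torques, N m; "ee_pos": TCP position; "ee_rot": TCP orientation; "ft_force": force on the tool from outside, world axes, zero at the start; "ft_torque": the same for the moment, N m; "grip_width": finger opening in m; "gripper_force": force on a finger pad.
Only numpy, scipy, OpenCV 4.12 (cv2) and the standard library are available. Lean on these libraries where they do the work, as an engineer would, in place of code of your own. Each camera call takes 0.05 s, during which the arm holds its last target. There are 200 camera calls.

## Working session

There is one attempt and no reset: what is moved stays moved. The work goes in short steps, Python scripts to look and compute and a tool call to move; the robot and the scene stay as the last step left them, time stands still between calls to the robot, and variables do not carry over. Pictures are saved under pics/ and viewed, at most 14 in all, crops included, and the job is handed in when it is done.

Besides the shell and the picture viewer there is one more tool, called by a JSON object that holds its "method" and its "body", one argument or row to a line. send_rows: Moves the arm, as the interface text tells. Its arguments: {"type":"object","properties":{"xyz":{"type":"array"},"delta_rot":{"type":"array"},"hand":{"type":"array"},"squeeze":{"type":"number"}},"required":["xyz","delta_rot","hand"]}

```bash
mkdir -p pics
python3 - <<'E'
from cell import robot, imaging
import cv2,numpy as np
s=robot.read_state();print({k:np.round(v,3) for k,v in s.items()});print([a for a in dir(robot) if a[0]!='_'],robot.grip_point_offset)
for n in ("scene","side"):
    p,d=imaging.get_image(n);c=imaging.get_calibration(n)
    np.savez(f"{n}0.npz",p=p,d=d,**c);cv2.imwrite(f"pics/{n}0.png",p[:,:,::-1]);print(n,c)
E
```

```text
{'time': np.float64(0.0), 'q': array([-0.026,  0.616, -0.013,  1.425,  0.008,  1.103, -0.04 ]), 'joint_velocities': array([-0.001, -0.001, -0.001,  0.   ,  0.001,  0.001,  0.002]), 'joint_torque': array([ 1.0000e-03, -4.5894e+01,  2.0900e-01, -1.6574e+01, -6.1000e-02,
        2.0000e-02,  0.0000e+00]), 'ee_pos': array([ 0.649, -0.   ,  0.217]), 'ee_rot': array([ 0.707,  0.707, -0.001, -0.001]), 'ft_force': array([ 0.169, -0.434, -0.165]), 'ft_torque': array([ 0.007, -0.002, -0.034]), 'gripper_force': np.float64(0.0), 'grip_width': np.float64(0.093)}
['MotionError', 'grip_point_offset', 'hand_in', 'read_state'] 0.0188
scene {'fx': 552.65860807107, 'fy': 552.65860807107, 'cx': 316.75548753652834, 'cy': 233.49702425065607, 'k1': -0.10915821377665902, 'extrinsics': array([[ 8.29687884e-01, -3.95439586e-01,  3.94012117e-01,
         9.49246978e-01],
       [ 5.58227545e-01,  5.87927121e-01, -5.85426091e-01,
        -6.01966841e-01],
       [-1.49758279e-04,  7.05669352e-01,  7.08541279e-01,
         8.32341398e-01],
       [ 0.00000000e+00,  0.00000000e+00,  0.00000000e+00,
         1.00000000e+00]])}
side {'fx': 443.41059570566097, 'fy': 443.41059570566097, 'cx': 319.70175737316913, 'cy': 239.38648685992746, 'k1': -0.036068663840304556, 'extrinsics': array([[-0.76147614,  0.46645901, -0.45007786,  0.0446554 ],
       [-0.6481375 , -0.53885279,  0.53810356,  0.56707865],
       [ 0.00847754,  0.70146537,  0.71265312,  0.89561868],
       [ 0.        ,  0.        ,  0.        ,  1.        ]])}
```

View pics/scene0.png

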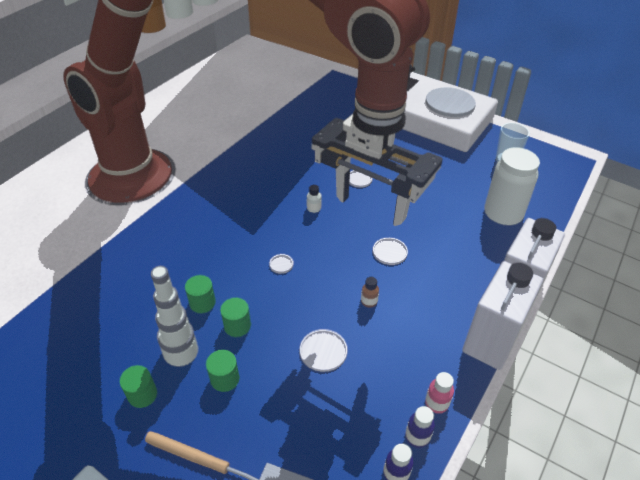

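View pics/side0.png

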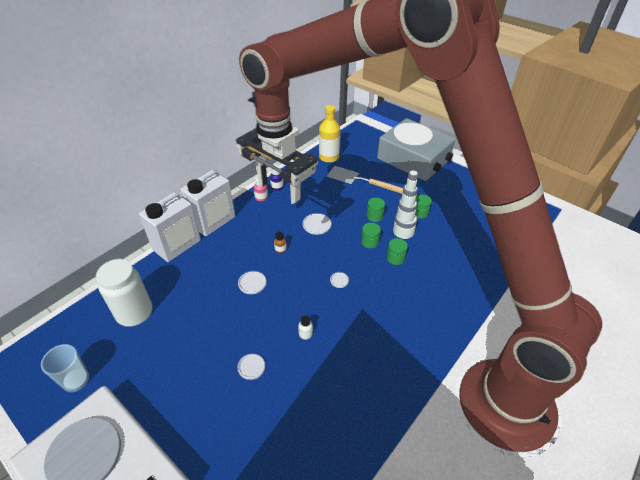

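The scene shows the stack at about (178,352) to (160,272), with green jars around it. The dishes are at (281,264), (390,251), (323,350) and (359,178), the bottles at (314,200) and (370,292).

```bash
cat > h.py <<'E'
import numpy as np, cv2
def K(c): return np.array([[c['fx'],0,c['cx']],[0,c['fy'],c['cy']],[0,0,1.]])
def rays(uv,c):
    u=cv2.undistortPoints(np.asarray(uv,float).reshape(-1,1,2),K(c),np.array([float(c['k1']),0,0,0])).reshape(-1,2)
    return np.c_[u[:,0],-u[:,1],-np.ones(len(u))]
def onplane(uv,c,z):
    E=c['extrinsics'];r=rays(uv,c)@E[:3,:3].T;o=E[:3,3]
    return o+r*((z-o[2])/r[:,2])[:,None]
def cloud(d,c):
    v,u=np.mgrid[0:480,0:640];E=c['extrinsics']
    P=rays(np.c_[u.ravel(),v.ravel()],c)*d.reshape(-1,1)
    P=P@E[:3,:3].T+E[:3,3];P[d.ravel()==0]=np.nan
    return P.reshape(480,640,3)
E
cat > m0.py <<'E'
from h import *
from scipy.optimize import least_squares
seeds={'scene':dict(dishes=[(281,264),(390,251),(323,350),(359,180)]),'side':dict(dishes=[(340,280),(252,282),(317,224),(251,367)])}
for n in seeds:
    D=np.load(n+"0.npz");c={k:D[k] for k in ('fx','fy','cx','cy','k1','extrinsics')}
    p=D['p'].astype(int);P=cloud(D['d'],c)
    m=((p[:,:,0]>110)&(p.max(2)-p.min(2)<90)).astype(np.uint8)
    _,L=cv2.connectedComponents(m)
    for s in seeds[n]['dishes']:
        l=L[s[1],s[0]]; v,u=np.nonzero(L==l)
        W=onplane(np.c_[u,v],c,.006)[:,:2].astype(np.float32)
        (a,b),r=cv2.minEnclosingCircle(W);print(n,'dish',s,len(u),np.round([a,b,2*r],4), 'z',np.nanmedian(P[v,u,2]).round(4))
    # stack and others by height
    Q=P.reshape(-1,3);C=p.reshape(-1,3)
    ok=np.isfinite(Q[:,0])
    grid=[('stack',lambda Q:1)]
    sx={'scene':(178,352),'side':(405,225)}[n]
    q0=P[sx[1],sx[0]];print('stack hit',q0.round(3))
    near=ok&(np.hypot(Q[:,0]-q0[0],Q[:,1]-q0[1])<.075)&(C[:,1]-C[:,0]<40)
    g0=q0[:2]
    for nm,zb,h,d in (('large',0,56,62),('med',56,54,50),('small',110,52,38),('tiny',162,50,26)):
        k=near&(Q[:,2]>(zb+8)/1e3)&(Q[:,2]<(zb+h-8)/1e3)
        X=Q[k][:,:2]
        f=least_squares(lambda g:np.hypot(*(X-g).T)-d/2e3,g0,loss='soft_l1',f_scale=.001)
        # start on far side of surface from camera
        e=c['extrinsics'][:2,3];dirn=(g0-e)/np.linalg.norm(g0-e)
        f=least_squares(lambda g:np.hypot(*(X-g).T)-d/2e3,X.mean(0)+dirn*d/4e3,loss='soft_l1',f_scale=.001)
        print(n,nm,k.sum(),f.x.round(4),'res',np.median(abs(f.fun)).round(4))
    kk=near;print('top z',np.percentile(Q[kk][:,2],99.5).round(4))
    # tall blobs: heightmap
    k=ok&(Q[:,2]>.03)&(Q[:,2]<.075)&(Q[:,0]>.2)&(Q[:,0]<1)&(abs(Q[:,1])<.5)
    H=np.zeros((400,500),np.uint8);H[((Q[k,0]-.2)/.002).astype(int),((Q[k,1]+.5)/.002).astype(int)]=1
    N,LL,S,T=cv2.connectedComponentsWithStats(cv2.dilate(H,np.ones((3,3))))
    for i in range(1,N):
        if S[i,4]>20: print(n,'blob',(T[i][1]*.002+.2).round(3),(T[i][0]*.002-.5).round(3),'size',S[i,3]*2,S[i,2]*2)
E
python3 m0.py
```

```text
scene dish (281, 264) 373 [ 0.4765 -0.0283  0.0519] z 0.0036
scene dish (390, 251) 769 [0.6412 0.1245 0.0771] z 0.003
scene dish (323, 350) 1613 [ 0.6587 -0.1502  0.0874] z 0.003
scene dish (359, 180) 286 [0.4681 0.2896 0.0644] z 0.0034
stack hit [ 0.473 -0.312  0.042]
scene large 489 [ 0.4499 -0.2926] res 0.0007
scene med 423 [ 0.4527 -0.2923] res 0.0006
scene small 350 [ 0.4528 -0.2896] res 0.0007
scene tiny 255 [ 0.4522 -0.2868] res 0.0005
top z 0.2119
scene blob 0.41 -0.192 size 60 58
scene blob 0.459 -0.303 size 68 70
scene blob 0.437 0.145 size 34 34
scene blob 0.456 -0.394 size 58 54
scene blob 0.499 -0.195 size 56 56
scene blob 0.55 -0.292 size 58 58
scene blob 0.669 -0.012 size 36 34
scene blob 0.798 0.345 size 96 56
scene blob 0.87 -0.274 size 46 42
scene blob 0.87 -0.204 size 46 42
scene blob 0.87 -0.134 size 44 40
scene blob 0.905 -0.015 size 84 38
scene blob 0.937 0.13 size 8 26
side dish (340, 280) 236 [ 0.4747 -0.0263  0.0524] z 0.004
side dish (252, 282) 519 [0.6389 0.1265 0.0768] z 0.0036
side dish (317, 224) 479 [ 0.6568 -0.1485  0.0897] z 0.0035
side dish (251, 367) 571 [0.4678 0.2927 0.0636] z 0.0047
stack hit [ 0.432 -0.261  0.058]
side large 224 [ 0.4494 -0.2927] res 0.001
side med 193 [ 0.4522 -0.2923] res 0.001
side small 153 [ 0.4527 -0.2903] res 0.0009
side tiny 113 [ 0.4514 -0.2882] res 0.0009
top z 0.213
side blob 0.407 -0.188 size 54 56
side blob 0.439 -0.281 size 66 70
side blob 0.432 0.152 size 36 36
side blob 0.451 -0.394 size 54 58
side blob 0.495 -0.192 size 56 58
side blob 0.547 -0.289 size 56 62
side blob 0.664 -0.006 size 36 38
side blob 0.763 0.385 size 62 92
side blob 0.831 -0.419 size 66 64
side blob 0.862 -0.194 size 44 42
side blob 0.862 -0.122 size 44 44
side blob 0.859 -0.263 size 14 18
side blob 0.864 0.051 size 42 120
side blob 0.87 0.185 size 84 122
```

{"method": "send_rows", "body": {
  "xyz": [
    [0, 0, 0.7],
    [-0.4, -0.6, 0],
    [-0.4, -0.6, 0],
    [-0.4, -0.6, 0],
    [-0.4, -0.6, 0],
    [-0.4, -0.6, 0],
    [-0.4, -0.6, 0],
    [-0.4, -0.6, 0],
    [-0.4, -0.6, 0],
    [-0.4, -0.6, 0]
  ],
  "delta_rot": [
    [0, 0, 0],
    [0, 0, 0.7],
    [0, 0, 0.7],
    [0, 0, 0.7],
    [0, 0, 0.7],
    [0, 0, 0.8],
    [0, 0, 0.8],
    [0, 0, 0],
    [0, 0, 0],
    [0, 0, 0]
  ],
  "hand": [1, 1, 1, 1, 1, 1, 1, 1, 1, 1],
  "squeeze": 15
}}

```text
time: 1.35
ee_pos: [0.4689, -0.2708, 0.2532]
ee_rot: [0.498, 0.867, -0.0, -0.0]
ft_force: [-1.1, -1.0, -0.4]
grip_width: 0.0929
gripper_force: 0.0
```

{"method": "send_rows", "body": {
  "xyz": [
    [-0.3, -0.3, 0],
    [0, 0, 0],
    [0, 0, 0]
  ],
  "delta_rot": [
    [0, 0, 0],
    [0, 0, 0],
    [0, 0, 0]
  ],
  "hand": [1, 1, 1]
}}

```text
time: 1.72
ee_pos: [0.4558, -0.2837, 0.2535]
ee_rot: [0.497, 0.868, 0.001, -0.0]
ft_force: [-0.1, 0.8, 1.3]
grip_width: 0.0931
gripper_force: 0.0
```

Run:
```python
from cell import robot, imaging
import cv2
from h import *
s=robot.read_state();print(s['ee_pos'])
c=imaging.get_calibration('wrist');p,d=imaging.get_image('wrist');P=cloud(d,c)
cv2.imwrite('pics/w1.png',p[:,:,::-1])
m=(P[:,:,2]>.205)&(P[:,:,2]<.22)&(np.hypot(P[:,:,0]-.452,P[:,:,1]+.288)<.03)
v,u=np.nonzero(m);print(len(u)); 
if len(u): print(P[m].mean(0),cv2.minEnclosingCircle(P[m][:,:2].astype(np.float32)))
```

```text
[ 0.4557833  -0.28366925  0.2534973 ]
1511
[ 0.45125061 -0.28613425  0.21194866] ((0.4518154561519623, -0.28722429275512695), 0.013233630917966366)
```

{"method": "send_rows", "body": {
  "xyz": [
    [-0.08, -0.07, -0.2],
    [0, 0, -0.5],
    [0, 0, -0.5],
    [0, 0, -0.42],
    [0, 0, 0],
    [0, 0, 0],
    [0, 0, 0],
    [0, 0, 0],
    [0, 0, 0]
  ],
  "delta_rot": [
    [0, 0, 0],
    [0, 0, 0],
    [0, 0, 0],
    [0, 0, 0],
    [0, 0, 0],
    [0, 0, 0],
    [0, 0, 0],
    [0, 0, 0],
    [0, 0, 0]
  ],
  "hand": [1, 1, 1, 1, 1, 0, 0, 0, 0]
}}

```text
time: 2.9
ee_pos: [0.4511, -0.2886, 0.173]
ee_rot: [0.498, 0.867, -0.0, 0.0]
ft_force: [-0.0, -0.0, 1.0]
grip_width: 0.0577
gripper_force: 0.0
```

{"method": "send_rows", "body": {
  "xyz": [
    [0, 0, 0],
    [0, 0, 0],
    [0, 0, 0],
    [0, 0, 0],
    [0, 0, 0],
    [0, 0, 0]
  ],
  "delta_rot": [
    [0, 0, 0],
    [0, 0, 0],
    [0, 0, 0],
    [0, 0, 0],
    [0, 0, 0],
    [0, 0, 0]
  ],
  "hand": [0, 0, 0, 0, 0, 0]
}}

```text
time: 3.65
ee_pos: [0.451, -0.2884, 0.1726]
ee_rot: [0.498, 0.867, 0.0, -0.0]
ft_force: [0.7, 0.6, 0.4]
grip_width: 0.0253
gripper_force: 15.0
```

{"method": "send_rows", "body": {
  "xyz": [
    [0, 0, 0.3],
    [0, 0, 0.5],
    [0.06, 0.65, 0],
    [0.06, 0.65, 0],
    [0.06, 0.65, 0],
    [0.06, 0.65, 0],
    [0.06, 0.65, 0],
    [0.06, 0.65, 0],
    [0.06, 0.65, 0],
    [0.06, 0.65, 0]
  ],
  "delta_rot": [
    [0, 0, 0],
    [0, 0, 0],
    [0, 0, 0],
    [0, 0, 0],
    [0, 0, 0],
    [0, 0, 0],
    [0, 0, 0],
    [0, 0, 0],
    [0, 0, 0],
    [0, 0, 0]
  ],
  "hand": [0, 0, 0, 0, 0, 0, 0, 0, 0, 0]
}}

```text
time: 4.9
ee_pos: [0.4754, -0.0275, 0.2138]
ee_rot: [0.498, 0.867, 0.0, 0.001]
ft_force: [-0.2, -0.9, -0.8]
grip_width: 0.0257
gripper_force: 15.0
```

{"method": "send_rows", "body": {
  "xyz": [
    [0, 0, -0.6],
    [0, 0, -0.7],
    [0, 0, -0.7],
    [0, 0, -0.7],
    [0, 0, -0.5],
    [0, 0, -0.3],
    [0, 0, -0.2],
    [0, 0, 0],
    [0, 0, 0]
  ],
  "delta_rot": [
    [0, 0, 0],
    [0, 0, 0],
    [0, 0, 0],
    [0, 0, 0],
    [0, 0, 0],
    [0, 0, 0],
    [0, 0, 0],
    [0, 0, 0],
    [0, 0, 0]
  ],
  "hand": [0, 0, 0, 0, 0, 0, 0, 0, 0]
}}

```text
time: 6.02
ee_pos: [0.4756, -0.0285, 0.0284]
ee_rot: [0.498, 0.867, 0.0, 0.001]
ft_force: [-0.1, -0.0, -0.2]
grip_width: 0.0259
gripper_force: 15.0
```

{"method": "send_rows", "body": {
  "xyz": [
    [0, 0.02, -0.15],
    [0, 0, -0.12],
    [0, 0, 0],
    [0, 0, 0]
  ],
  "delta_rot": [
    [0, 0, 0],
    [0, 0, 0],
    [0, 0, 0],
    [0, 0, 0]
  ],
  "hand": [0, 0, 0, 0]
}}

```text
time: 6.52
ee_pos: [0.4748, -0.0274, 0.014]
ee_rot: [0.498, 0.867, -0.0, -0.0]
ft_force: [-0.5, 0.8, -0.3]
grip_width: 0.0258
gripper_force: 15.0
```

{"method": "send_rows", "body": {
  "xyz": [
    [0, 0, -0.02],
    [0, 0, 0],
    [0, 0, 0],
    [0, 0, 0],
    [0, 0, 0],
    [0, 0, 0.3],
    [0, 0, 0.7],
    [0, 0, 0.9],
    [0, 0, 0.9],
    [0, 0, 0.9]
  ],
  "delta_rot": [
    [0, 0, 0],
    [0, 0, 0],
    [0, 0, 0],
    [0, 0, 0],
    [0, 0, 0],
    [0, 0, 0],
    [0, 0, 0],
    [0, 0, 0],
    [0, 0, 0],
    [0, 0, 0]
  ],
  "hand": [0, 0, 0.7, 0.7, 0.7, 0.7, 0.7, 0.7, 0.7, 0.7]
}}

```text
time: 7.78
ee_pos: [0.4746, -0.0275, 0.2007]
ee_rot: [0.498, 0.867, 0.0, 0.0]
ft_force: [0.8, -0.5, 0.6]
grip_width: 0.065
gripper_force: 0.0
```

```bash
cat > look.py <<'E'
import sys,cv2
from cell import robot, imaging
from h import *
# args: x y r zlo zhi  name
x,y,r,a,b=map(float,sys.argv[1:6])
print(robot.read_state()['ee_pos'])
for n in ('wrist','scene','side'):
    c=imaging.get_calibration(n);p,d=imaging.get_image(n);P=cloud(d,c)
    if len(sys.argv)>6: cv2.imwrite(f'pics/{n}_{sys.argv[6]}.png',p[:,:,::-1])
    m=(P[:,:,2]>a)&(P[:,:,2]<b)&(np.hypot(P[:,:,0]-x,P[:,:,1]-y)<r)
    if m.sum()>20:
        (u,v),R=cv2.minEnclosingCircle(P[m][:,:2].astype(np.float32));print(n,m.sum(),np.round([u,v,R,np.median(P[m][:,2])],4))
E
python3 look.py .475 -.0274 .03 .045 .06 A
```

```text
[ 0.47458952 -0.02749715  0.20067919]
wrist 730 [ 0.4746 -0.0268  0.0131  0.0532]
scene 125 [ 0.4754 -0.0283  0.0142  0.0519]
side 79 [ 0.4732 -0.0264  0.0137  0.0526]
```

{"method": "send_rows", "body": {
  "xyz": [
    [-0.05, -0.65, 0],
    [-0.05, -0.65, 0],
    [-0.05, -0.65, 0],
    [-0.05, -0.65, 0],
    [-0.05, -0.65, 0],
    [-0.05, -0.65, 0],
    [-0.05, -0.65, 0],
    [-0.05, -0.65, 0],
    [0, 0, 0],
    [0, 0, 0]
  ],
  "delta_rot": [
    [0, 0, 0],
    [0, 0, 0],
    [0, 0, 0],
    [0, 0, 0],
    [0, 0, 0],
    [0, 0, 0],
    [0, 0, 0],
    [0, 0, 0],
    [0, 0, 0],
    [0, 0, 0]
  ],
  "hand": [0.7, 0.7, 0.7, 0.7, 0.7, 0.7, 0.7, 0.7, 0.7, 0.7]
}}

```text
time: 9.18
ee_pos: [0.4546, -0.286, 0.1973]
ee_rot: [0.498, 0.867, 0.0, -0.001]
ft_force: [0.4, 0.3, 0.6]
grip_width: 0.0654
gripper_force: 0.0
```

```bash
python3 look.py .4527 -.29 .03 .155 .17
```

```text
[ 0.45458522 -0.28597497  0.19731061]
wrist 3303 [ 0.4525 -0.2894  0.0194  0.1624]
scene 398 [ 0.4539 -0.2898  0.0205  0.1615]
side 126 [ 0.4525 -0.2886  0.0199  0.1615]
```

{"method": "send_rows", "body": {
  "xyz": [
    [-0.04, -0.07, -0.2],
    [0, 0, -0.5],
    [0, 0, -0.5],
    [0, 0, -0.33],
    [0, 0, 0],
    [0, 0, 0],
    [0, 0, 0],
    [0, 0, 0],
    [0, 0, 0],
    [0, 0, 0]
  ],
  "delta_rot": [
    [0, 0, 0],
    [0, 0, 0],
    [0, 0, 0],
    [0, 0, 0],
    [0, 0, 0],
    [0, 0, 0],
    [0, 0, 0],
    [0, 0, 0],
    [0, 0, 0],
    [0, 0, 0]
  ],
  "hand": [0.7, 0.7, 0.7, 0.7, 0.7, 0, 0, 0, 0, 0],
  "squeeze": 18
}}

```text
time: 10.58
ee_pos: [0.4533, -0.2912, 0.1222]
ee_rot: [0.498, 0.867, -0.0, 0.0]
ft_force: [-1.0, 1.0, 3.5]
grip_width: 0.0376
gripper_force: 18.0
```

{"method": "send_rows", "body": {
  "xyz": [
    [0, 0, 0],
    [0, 0, 0]
  ],
  "delta_rot": [
    [0, 0, 0],
    [0, 0, 0]
  ],
  "hand": [0, 0]
}}

```text
time: 10.82
ee_pos: [0.4533, -0.2912, 0.1222]
ee_rot: [0.498, 0.867, -0.0, 0.0]
ft_force: [-0.3, 0.4, 5.7]
grip_width: 0.0376
gripper_force: 18.0
```

{"method": "send_rows", "body": {
  "xyz": [
    [0, 0, 0.3],
    [0, 0, 0.5],
    [0.02, 0.7, 0],
    [0.02, 0.8, 0],
    [0.02, 0.8, 0],
    [0.02, 0.8, 0],
    [0.02, 0.8, 0],
    [0.02, 0.8, 0],
    [0.02, 0.8, 0],
    [0.02, 0.8, 0]
  ],
  "delta_rot": [
    [0, 0, 0],
    [0, 0, 0],
    [0, 0, 0],
    [0, 0, 0],
    [0, 0, 0],
    [0, 0, 0],
    [0, 0, 0],
    [0, 0, 0],
    [0, 0, 0],
    [0, 0, 0]
  ],
  "hand": [0, 0, 0, 0, 0, 0, 0, 0, 0, 0]
}}

```text
time: 12.08
ee_pos: [0.4609, 0.0252, 0.1621]
ee_rot: [0.498, 0.867, 0.0, 0.0]
ft_force: [0.1, -1.4, -0.8]
grip_width: 0.0376
gripper_force: 18.0
```

{"method": "send_rows", "body": {
  "xyz": [
    [0.02, 0.8, 0],
    [0.02, 0.8, 0],
    [0.02, 0.8, 0],
    [0.02, 0.8, 0],
    [0.02, 0.8, 0],
    [0.02, 0.8, 0],
    [0.02, 0.5, 0],
    [0, 0, 0],
    [0, 0, 0]
  ],
  "delta_rot": [
    [0, 0, 0],
    [0, 0, 0],
    [0, 0, 0],
    [0, 0, 0],
    [0, 0, 0],
    [0, 0, 0],
    [0, 0, 0],
    [0, 0, 0],
    [0, 0, 0]
  ],
  "hand": [0, 0, 0, 0, 0, 0, 0, 0, 0]
}}

```text
time: 13.2
ee_pos: [0.468, 0.2871, 0.1615]
ee_rot: [0.499, 0.867, -0.001, 0.0]
ft_force: [0.2, 0.3, -1.3]
grip_width: 0.0379
gripper_force: 18.0
```

```bash
python3 look.py .468 .2915 .05 .0055 .012 B
```

```text
[0.46802756 0.28713498 0.16152506]
wrist 735 [0.4683 0.2922 0.0301 0.0074]
scene 93 [0.4761 0.2879 0.0383 0.0068]
side 215 [0.4649 0.2904 0.0454 0.0067]
```

{"method": "send_rows", "body": {
  "xyz": [
    [0, 0.1, -0.4],
    [0, 0, -0.7],
    [0, 0, -0.7],
    [0, 0, -0.6],
    [0, 0, -0.3],
    [0, 0, -0.12],
    [0, 0, 0],
    [0, 0, 0]
  ],
  "delta_rot": [
    [0, 0, 0],
    [0, 0, 0],
    [0, 0, 0],
    [0, 0, 0],
    [0, 0, 0],
    [0, 0, 0],
    [0, 0, 0],
    [0, 0, 0]
  ],
  "hand": [0, 0, 0, 0, 0, 0, 0, 0]
}}

```text
time: 14.35
ee_pos: [0.4687, 0.2945, 0.0217]
ee_rot: [0.498, 0.867, 0.001, 0.0]
ft_force: [0.4, 0.8, -0.9]
grip_width: 0.0378
gripper_force: 18.0
```

{"method": "send_rows", "body": {
  "xyz": [
    [0, -0.04, -0.06],
    [0, 0, -0.05],
    [0, 0, 0],
    [0, 0, 0]
  ],
  "delta_rot": [
    [0, 0, 0],
    [0, 0, 0],
    [0, 0, 0],
    [0, 0, 0]
  ],
  "hand": [0, 0, 0, 0]
}}

```text
time: 14.85
ee_pos: [0.4681, 0.292, 0.0152]
ee_rot: [0.498, 0.867, 0.0, 0.0]
ft_force: [0.0, 0.0, -0.6]
grip_width: 0.0374
gripper_force: 18.0
```

{"method": "send_rows", "body": {
  "xyz": [
    [0, 0, -0.02],
    [0, 0, 0],
    [0, 0, 0],
    [0, 0, 0],
    [0, 0, 0],
    [0, 0, 0.3],
    [0, 0, 0.6],
    [0, 0, 0.8],
    [0, 0, 0.8],
    [0, 0, 0.4]
  ],
  "delta_rot": [
    [0, 0, 0],
    [0, 0, 0],
    [0, 0, 0],
    [0, 0, 0],
    [0, 0, 0],
    [0, 0, 0],
    [0, 0, 0],
    [0, 0, 0],
    [0, 0, 0],
    [0, 0, 0]
  ],
  "hand": [0, 0, 0.85, 0.85, 0.85, 0.85, 0.85, 0.85, 0.85, 0.85]
}}

```text
time: 16.1
ee_pos: [0.4689, 0.2927, 0.1626]
ee_rot: [0.498, 0.867, 0.002, 0.001]
ft_force: [0.2, -0.1, 0.2]
grip_width: 0.0785
gripper_force: 0.0
```

```bash
python3 look.py .468 .292 .04 .045 .06
```

```text
[0.46890183 0.2927429  0.16259832]
wrist 1990 [0.4674 0.2933 0.019  0.0553]
scene 176 [0.4668 0.2908 0.0207 0.0543]
side 236 [0.4668 0.2939 0.0195 0.0552]
```

{"method": "send_rows", "body": {
  "xyz": [
    [-0.02, -0.8, 0],
    [-0.02, -0.8, 0],
    [-0.02, -0.8, 0],
    [-0.02, -0.8, 0],
    [-0.02, -0.8, 0],
    [-0.02, -0.8, 0],
    [-0.02, -0.8, 0],
    [-0.02, -0.8, 0],
    [-0.02, -0.8, 0],
    [-0.02, -0.8, 0]
  ],
  "delta_rot": [
    [0, 0, 0],
    [0, 0, 0],
    [0, 0, 0],
    [0, 0, 0],
    [0, 0, 0],
    [0, 0, 0],
    [0, 0, 0],
    [0, 0, 0],
    [0, 0, 0],
    [0, 0, 0]
  ],
  "hand": [0.85, 0.85, 0.85, 0.85, 0.85, 0.85, 0.85, 0.85, 0.85, 0.85]
}}

```text
time: 17.5
ee_pos: [0.4569, -0.1091, 0.1581]
ee_rot: [0.498, 0.867, -0.0, -0.001]
ft_force: [0.4, -0.7, 0.0]
grip_width: 0.0787
gripper_force: 0.0
```

{"method": "send_rows", "body": {
  "xyz": [
    [-0.02, -0.8, 0],
    [-0.02, -0.8, 0],
    [-0.02, -0.8, 0],
    [-0.02, -0.8, 0],
    [-0.02, -0.5, 0],
    [0, 0, 0],
    [0, 0, 0]
  ],
  "delta_rot": [
    [0, 0, 0],
    [0, 0, 0],
    [0, 0, 0],
    [0, 0, 0],
    [0, 0, 0],
    [0, 0, 0],
    [0, 0, 0]
  ],
  "hand": [0.85, 0.85, 0.85, 0.85, 0.85, 0.85, 0.85]
}}

```text
time: 18.38
ee_pos: [0.4528, -0.291, 0.1584]
ee_rot: [0.497, 0.868, 0.001, -0.001]
ft_force: [-0.6, 0.8, -1.1]
grip_width: 0.079
gripper_force: 0.0
```

```bash
python3 look.py .4525 -.2923 .035 .105 .12
```

```text
[ 0.45278104 -0.29097693  0.15837392]
wrist 5064 [ 0.4529 -0.2919  0.0252  0.1104]
scene 630 [ 0.453  -0.2925  0.0265  0.1095]
side 192 [ 0.4517 -0.2902  0.0263  0.1101]
```

{"method": "send_rows", "body": {
  "xyz": [
    [0, -0.02, -0.3],
    [0, 0, -0.6],
    [0, 0, -0.5],
    [0, 0, -0.4],
    [0, 0, 0],
    [0, 0, 0],
    [0, 0, 0],
    [0, 0, 0],
    [0, 0, 0],
    [0, 0, 0]
  ],
  "delta_rot": [
    [0, 0, 0],
    [0, 0, 0],
    [0, 0, 0],
    [0, 0, 0],
    [0, 0, 0],
    [0, 0, 0],
    [0, 0, 0],
    [0, 0, 0],
    [0, 0, 0],
    [0, 0, 0]
  ],
  "hand": [0.85, 0.85, 0.85, 0.85, 0.85, 0, 0, 0, 0, 0],
  "squeeze": 22
}}

```text
time: 19.77
ee_pos: [0.4534, -0.2942, 0.0697]
ee_rot: [0.498, 0.867, -0.0, 0.001]
ft_force: [0.4, 0.0, 4.6]
grip_width: 0.0496
gripper_force: 22.0
```

{"method": "send_rows", "body": {
  "xyz": [
    [0, 0, 0],
    [0, 0, 0]
  ],
  "delta_rot": [
    [0, 0, 0],
    [0, 0, 0]
  ],
  "hand": [0, 0]
}}

```text
time: 20.02
ee_pos: [0.4534, -0.2941, 0.0697]
ee_rot: [0.498, 0.867, -0.0, 0.001]
ft_force: [-0.7, 1.2, 6.0]
grip_width: 0.0497
gripper_force: 22.0
```

{"method": "send_rows", "body": {
  "xyz": [
    [0, 0, 0.4],
    [0, 0, 0.6],
    [0.31, 0.7, 0],
    [0.31, 0.7, 0],
    [0.31, 0.7, 0],
    [0.31, 0.7, 0],
    [0.31, 0.7, 0],
    [0.31, 0.7, 0],
    [0.31, 0.7, 0],
    [0.31, 0.7, 0]
  ],
  "delta_rot": [
    [0, 0, 0],
    [0, 0, 0],
    [0, 0, 0],
    [0, 0, 0],
    [0, 0, 0],
    [0, 0, 0],
    [0, 0, 0],
    [0, 0, 0],
    [0, 0, 0],
    [0, 0, 0]
  ],
  "hand": [0, 0, 0, 0, 0, 0, 0, 0, 0, 0]
}}

```text
time: 21.28
ee_pos: [0.5767, -0.013, 0.1183]
ee_rot: [0.498, 0.867, -0.001, -0.001]
ft_force: [0.7, -0.1, -1.0]
grip_width: 0.0496
gripper_force: 22.0
```

{"method": "send_rows", "body": {
  "xyz": [
    [0.31, 0.7, 0],
    [0.31, 0.7, 0],
    [0.31, 0.7, 0],
    [0.31, 0.7, 0],
    [0, 0, 0],
    [0, 0, 0]
  ],
  "delta_rot": [
    [0, 0, 0],
    [0, 0, 0],
    [0, 0, 0],
    [0, 0, 0],
    [0, 0, 0],
    [0, 0, 0]
  ],
  "hand": [0, 0, 0, 0, 0, 0]
}}

```text
time: 22.02
ee_pos: [0.6382, 0.1248, 0.1182]
ee_rot: [0.498, 0.867, -0.001, -0.0]
ft_force: [0.5, -1.2, -0.7]
grip_width: 0.05
gripper_force: 22.0
```

```bash
python3 look.py .64 .1255 .045 .0055 .012
```

```text
[0.63819715 0.12478589 0.11818086]
wrist 791 [0.6403 0.1262 0.036  0.0073]
scene 117 [0.6409 0.1244 0.0374 0.0066]
side 123 [0.6369 0.1226 0.0407 0.0069]
```

{"method": "send_rows", "body": {
  "xyz": [
    [0.04, 0.02, -0.3],
    [0, 0, -0.6],
    [0, 0, -0.5],
    [0, 0, -0.3],
    [0, 0, -0.15],
    [0, 0, 0],
    [0, 0, 0]
  ],
  "delta_rot": [
    [0, 0, 0],
    [0, 0, 0],
    [0, 0, 0],
    [0, 0, 0],
    [0, 0, 0],
    [0, 0, 0],
    [0, 0, 0]
  ],
  "hand": [0, 0, 0, 0, 0, 0, 0]
}}

```text
time: 23.05
ee_pos: [0.6418, 0.1272, 0.0276]
ee_rot: [0.498, 0.867, 0.001, 0.001]
ft_force: [-0.7, 0.1, -1.7]
grip_width: 0.0498
gripper_force: 22.0
```

{"method": "send_rows", "body": {
  "xyz": [
    [-0.03, -0.02, -0.1],
    [0, 0, -0.1],
    [0, 0, 0],
    [0, 0, 0]
  ],
  "delta_rot": [
    [0, 0, 0],
    [0, 0, 0],
    [0, 0, 0],
    [0, 0, 0]
  ],
  "hand": [0, 0, 0, 0]
}}

```text
time: 23.55
ee_pos: [0.6395, 0.1259, 0.0166]
ee_rot: [0.498, 0.867, -0.0, -0.0]
ft_force: [-0.5, -0.7, 0.1]
grip_width: 0.0501
gripper_force: 22.0
```

{"method": "send_rows", "body": {
  "xyz": [
    [0, 0, -0.02],
    [0, 0, 0],
    [0, 0, 0],
    [0, 0, 0],
    [0, 0, 0],
    [0, 0, 0.3],
    [0, 0, 0.6],
    [0, 0, 0.6],
    [0, 0, 0.5],
    [0, 0, 0]
  ],
  "delta_rot": [
    [0, 0, 0],
    [0, 0, 0],
    [0, 0, 0],
    [0, 0, 0],
    [0, 0, 0],
    [0, 0, 0],
    [0, 0, 0],
    [0, 0, 0],
    [0, 0, 0],
    [0, 0, 0]
  ],
  "hand": [0, 0, 1, 1, 1, 1, 1, 1, 1, 1]
}}

```text
time: 24.8
ee_pos: [0.6414, 0.1265, 0.1188]
ee_rot: [0.498, 0.867, 0.002, 0.002]
ft_force: [0.1, 0.2, 0.1]
grip_width: 0.0928
gripper_force: 0.0
```

```bash
python3 look.py .64 .126 .04 .048 .065
```

```text
[0.641412   0.12648406 0.11884353]
wrist 4701 [0.6384 0.1281 0.0251 0.0574]
scene 410 [0.6374 0.1257 0.0276 0.0562]
side 278 [0.6382 0.1288 0.0267 0.0568]
```

{"method": "send_rows", "body": {
  "xyz": [
    [-0.32, -0.7, 0],
    [-0.32, -0.7, 0],
    [-0.32, -0.7, 0],
    [-0.32, -0.7, 0],
    [-0.32, -0.7, 0],
    [-0.32, -0.7, 0],
    [-0.32, -0.7, 0],
    [-0.32, -0.7, 0],
    [-0.32, -0.7, 0],
    [-0.32, -0.7, 0]
  ],
  "delta_rot": [
    [0, 0, 0],
    [0, 0, 0],
    [0, 0, 0],
    [0, 0, 0],
    [0, 0, 0],
    [0, 0, 0],
    [0, 0, 0],
    [0, 0, 0],
    [0, 0, 0],
    [0, 0, 0]
  ],
  "hand": [1, 1, 1, 1, 1, 1, 1, 1, 1, 1]
}}

```text
time: 26.2
ee_pos: [0.4781, -0.2247, 0.1144]
ee_rot: [0.498, 0.867, -0.0, -0.001]
ft_force: [0.9, -0.1, 0.1]
grip_width: 0.0929
gripper_force: 0.0
```

{"method": "send_rows", "body": {
  "xyz": [
    [-0.32, -0.7, 0],
    [-0.3, -0.65, 0],
    [0, 0, 0],
    [0, 0, 0]
  ],
  "delta_rot": [
    [0, 0, 0],
    [0, 0, 0],
    [0, 0, 0],
    [0, 0, 0]
  ],
  "hand": [1, 1, 1, 1]
}}

```text
time: 26.7
ee_pos: [0.4485, -0.2902, 0.1148]
ee_rot: [0.498, 0.867, 0.001, -0.001]
ft_force: [1.1, 0.3, -0.1]
grip_width: 0.0929
gripper_force: 0.0
```

```bash
python3 look.py .45 -.2925 .04 .05 .065 C
```

```text
[ 0.44848412 -0.29021105  0.11483856]
wrist 7126 [ 0.4498 -0.2928  0.0313  0.0565]
scene 907 [ 0.4505 -0.2936  0.0325  0.0553]
side 289 [ 0.4492 -0.2905  0.0338  0.0559]
```

View pics/wrist_C.png

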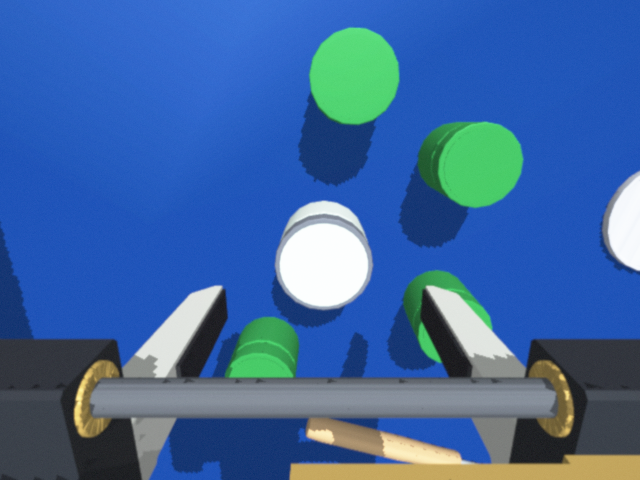

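{"method": "send_rows", "body": {
  "xyz": [
    [0.03, -0.02, -0.3],
    [0, 0, -0.6],
    [0, 0, -0.5],
    [0, 0, -0.4],
    [0, 0, -0.1],
    [0, 0, 0],
    [0, 0, 0]
  ],
  "delta_rot": [
    [0, 0, 0],
    [0, 0, 0],
    [0, 0, 0],
    [0, 0, 0],
    [0, 0, 0],
    [0, 0, 0],
    [0, 0, 0]
  ],
  "hand": [0.92, 0.92, 0.92, 0.92, 0.92, 0.92, 0.92],
  "squeeze": 28
}}

```text
time: 27.72
ee_pos: [0.4506, -0.2927, 0.0213]
ee_rot: [0.498, 0.867, -0.0, 0.001]
ft_force: [0.5, -0.1, -0.7]
grip_width: 0.0856
gripper_force: 0.0
```

{"method": "send_rows", "body": {
  "xyz": [
    [0, 0, -0.12],
    [0, 0, 0],
    [0, 0, 0],
    [0, 0, 0],
    [0, 0, 0],
    [0, 0, 0],
    [0, 0, 0]
  ],
  "delta_rot": [
    [0, 0, 0],
    [0, 0, 0],
    [0, 0, 0],
    [0, 0, 0],
    [0, 0, 0],
    [0, 0, 0],
    [0, 0, 0]
  ],
  "hand": [0.92, 0.92, 0, 0, 0, 0, 0]
}}

```text
time: 28.6
ee_pos: [0.45, -0.2925, 0.0147]
ee_rot: [0.498, 0.867, -0.0, 0.0]
ft_force: [0.2, 0.6, 1.7]
grip_width: 0.0621
gripper_force: 28.0
```

{"method": "send_rows", "body": {
  "xyz": [
    [0, 0, 0.4],
    [0, 0, 0.7],
    [0, 0, 0.7],
    [0.46, 0.32, 0],
    [0.46, 0.32, 0],
    [0.46, 0.32, 0],
    [0.46, 0.32, 0],
    [0.46, 0.32, 0],
    [0.46, 0.32, 0],
    [0.46, 0.32, 0]
  ],
  "delta_rot": [
    [0, 0, 0],
    [0, 0, 0],
    [0, 0, 0],
    [0, 0, 0],
    [0, 0, 0],
    [0, 0, 0],
    [0, 0, 0],
    [0, 0, 0],
    [0, 0, 0],
    [0, 0, 0]
  ],
  "hand": [0, 0, 0, 0, 0, 0, 0, 0, 0, 0]
}}

```text
time: 29.85
ee_pos: [0.611, -0.1797, 0.1039]
ee_rot: [0.498, 0.867, -0.0, -0.001]
ft_force: [-0.3, -0.1, -0.5]
grip_width: 0.0614
gripper_force: 28.0
```

{"method": "send_rows", "body": {
  "xyz": [
    [0.46, 0.32, 0],
    [0.46, 0.32, 0],
    [0, 0, 0],
    [0, 0, 0]
  ],
  "delta_rot": [
    [0, 0, 0],
    [0, 0, 0],
    [0, 0, 0],
    [0, 0, 0]
  ],
  "hand": [0, 0, 0, 0]
}}

```text
time: 30.35
ee_pos: [0.6554, -0.1496, 0.1039]
ee_rot: [0.498, 0.867, -0.001, -0.001]
ft_force: [0.5, -1.1, -2.6]
grip_width: 0.0621
gripper_force: 28.0
```

```bash
python3 look.py .658 -.149 .05 .0055 .012
```

```text
[ 0.65544188 -0.14957201  0.10388622]
wrist 938 [ 0.658  -0.1494  0.042   0.0074]
scene 186 [ 0.6569 -0.1522  0.0434  0.0067]
side 82 [ 0.6551 -0.1492  0.0436  0.0069]
```

{"method": "send_rows", "body": {
  "xyz": [
    [0.01, 0, -0.3],
    [0, 0, -0.5],
    [0, 0, -0.5],
    [0, 0, -0.25],
    [0, 0, 0],
    [0, 0, 0]
  ],
  "delta_rot": [
    [0, 0, 0],
    [0, 0, 0],
    [0, 0, 0],
    [0, 0, 0],
    [0, 0, 0],
    [0, 0, 0]
  ],
  "hand": [0, 0, 0, 0, 0, 0]
}}

```text
time: 31.25
ee_pos: [0.6583, -0.1487, 0.028]
ee_rot: [0.498, 0.867, 0.0, 0.001]
ft_force: [0.6, 0.1, -1.7]
grip_width: 0.0615
gripper_force: 28.0
```

{"method": "send_rows", "body": {
  "xyz": [
    [0, 0, -0.1],
    [0, 0, -0.1],
    [0, 0, 0],
    [0, 0, 0]
  ],
  "delta_rot": [
    [0, 0, 0],
    [0, 0, 0],
    [0, 0, 0],
    [0, 0, 0]
  ],
  "hand": [0, 0, 0, 0]
}}

```text
time: 31.75
ee_pos: [0.6579, -0.1485, 0.0176]
ee_rot: [0.498, 0.867, 0.0, 0.0]
ft_force: [-0.7, -0.2, 0.7]
grip_width: 0.0617
gripper_force: 28.0
```

{"method": "send_rows", "body": {
  "xyz": [
    [0, 0, -0.02],
    [0, 0, 0],
    [0, 0, 0],
    [0, 0, 0],
    [0, 0, 0],
    [0, 0, 0.3],
    [0, 0, 0.6],
    [0, 0, 0.8],
    [0, 0, 0.8],
    [0, 0, 0.4]
  ],
  "delta_rot": [
    [0, 0, 0],
    [0, 0, 0],
    [0, 0, 0],
    [0, 0, 0],
    [0, 0, 0],
    [0, 0, 0],
    [0, 0, 0],
    [0, 0, 0],
    [0, 0, 0],
    [0, 0, 0]
  ],
  "hand": [0, 0, 1, 1, 1, 1, 1, 1, 1, 1]
}}

```text
time: 33.0
ee_pos: [0.6589, -0.1487, 0.1653]
ee_rot: [0.498, 0.867, 0.001, 0.003]
ft_force: [-0.1, -0.0, 0.0]
grip_width: 0.0925
gripper_force: 0.0
```

```bash
python3 look.py .658 -.149 .05 .05 .07 D
```

```text
[ 0.65894918 -0.14873355  0.16532532]
wrist 5212 [ 0.6579 -0.1486  0.0311  0.0595]
scene 933 [ 0.6577 -0.1497  0.0319  0.0579]
side 290 [ 0.6567 -0.1484  0.0335  0.0586]
```

View pics/scene_D.png

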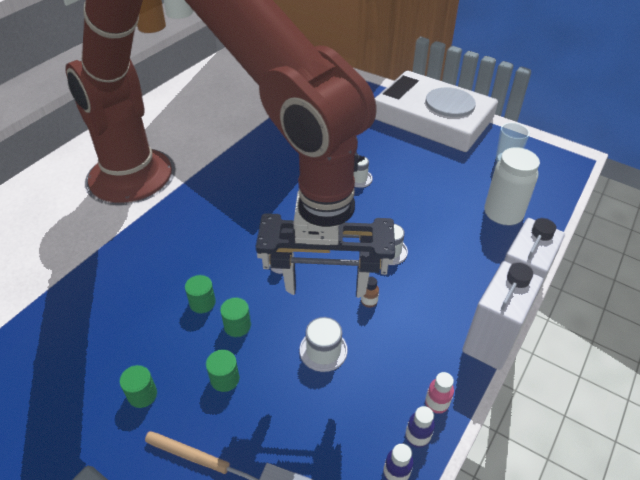

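View pics/side_D.png

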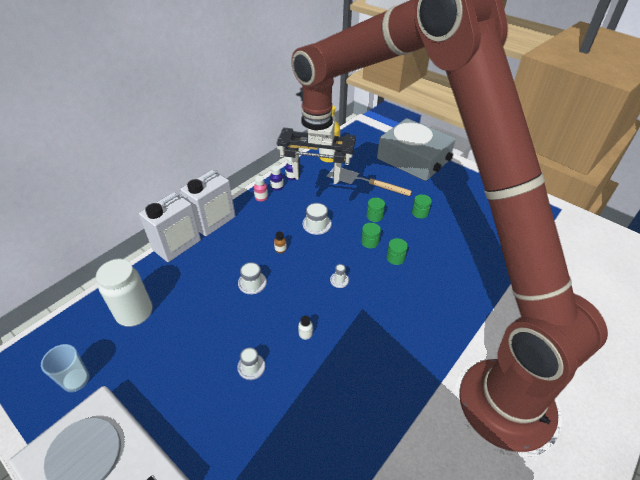

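All four jars stand in their dishes in the side view, at (340,275), (249,360), (251,275) and (316,215). Both bottles are upright at (280,242) and (306,327), and the gripper is clear of everything.

```bash
python3 -c "
from cell import robot
print(robot.hand_in())"
```

```text
the job is handed in; nothing more can be done
None
```

The stack was taken apart from the top down, all four jars stand upright in their own dishes, neither bottle was knocked over, and the job was handed in at about 33 s of the 128 s allowed; no verdict came back.

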